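# Make up two console repair kits

## Robot

A 7-joint arm with a two-finger parallel gripper is mounted at the origin on the work surface. World frame = base frame: x ahead of the robot, y to its left, z up, the work surface at z = 0. Lengths are in m, angles in degrees, forces in N, time in s.
With the tool pointing down it reaches from about 0.425 to 0.875 m from the base axis. Payload 4.7 kg.
Tool frame: the origin (TCP) lies between the finger pads; the fingertips stand 22 mm ahead of it and the grasp point (between the pads) lies 3 mm ahead of it (env.tip_reach is the distance from the TCP to the fingertips, in m); z points along the fingers, y is the line along which they close (so a half turn about z gives the same grasp; the last joint's range is limited). The gripper opens to 87 mm and grips with 3 to 60 N. Pads are 19 mm wide; open, the fingers measure 117 mm over their backs; the gripper's body (75 mm by 190 mm) begins 51 mm behind the grasp point.
Start: joints at [70.594, 18.392, -4.016, 83.108, 1.295, 78.541, -3.26], TCP at [0.225, -0.61, 0.245] pointing down, gripper open.
Joint ranges: [-163.93, 163.93], [-17.29, 119.83], [-79.2, 71.16], [3.27, 140.29], [-89.18, 269.18], [5.43, 117.66], [-154.24, 154.24]. Speed limits (degrees/s): [147.25, 147.25, 180, 180, 180, 180, 180].

## Interface

Orientations are given as [roll, pitch, yaw] about the fixed x, y, z axes, in that order (R = Rz(yaw) Ry(pitch) Rx(roll)).
In Python, from cell import env gives the robot as it stands.
- The arm moves only by the shell command python3 -m creep 'ROWS' [FORCE]. ROWS is JSON, one flat list of numbers, 7 for each row, row after row: the finger opening in mm, from 0 to 87, then the shift along the tool's x, y, z in units of 30 mm (1.0 is 30 mm), then the turn, a rotation vector about the tool's x, y, z in units of 6 degrees (1.0 is 6 degrees). A call has 1 to 12 rows; each row is the pose to reach, as a shift and turn from the pose commanded when the call began, along the tool's axes at that moment; what a row does not reach only later rows make up. A row lasts 1/10 s, in which the tool goes at most 50 mm and 8.59 degrees, less where a joint would pass 70% of its speed; a pose out of reach is approached as far as the arm can. A call with a gripper value outside its range is refused whole. The fingers move at their own pace and stop on an object; FORCE is the grip in N (left out, the last holds). Time passes only in rows, so rows that repeat a pose let the fingers close. It gives the time, the measured TCP pose, the force, the opening and the grip force at its end, in the units of the state.
- env.get_obs(): the state, without advancing time (a new reading comes with each control period).
- env.read_camera(name): name is "scene" or "top" or "wrist"; returns a dict with "color" (420x560x3 uint8, red, green, blue), "depth" (420x560 float32, m along the optical axis (not along the pixel's ray), 0 where there is no reading), "fovy" (degrees; the focal length in pixels is half the picture's height over the tangent of half this angle, whatever the lens; pixels are square), "cx", "cy" (the principal point, pixels), "D" ([k1, k2, p1, p2, k3] as OpenCV has them; the pictures are not rectified), "R" (3x3) and "t" (3): a world point X has camera coordinates R X + t. Camera axes: x right, y down, z forward; pixel columns grow to the right and rows downward; lengths in m; the calibration is good to about 2 mm. A picture is of the moment at which its call begins.
- env.sign_off(): hands the job in; it is judged then, once.
The state is a dict: "time_s": time; "qpos": joint angles; "joint_velocities": joint speeds; "effort": joint torques, N m; "tool_pos": TCP position; "tool_rot": TCP orientation; "force": force on the tool from outside, world axes, zero at the start; "wrist_torque": the same for the moment, N m; "grip_width": finger opening in m; "grasp_force": force on a finger pad.
Only numpy, scipy, OpenCV 4.12 (cv2) and the standard library are available. Lean on these libraries where they do the work, as an engineer would, in place of code of your own. Each camera call takes 0.05 s, during which the arm holds its last target. There are 200 camera calls.

## Task

Make up two repair kits: put the tall slim jar and the anvil-shaped weight in the two-bay tray, and the squat wide jar, the round button cap and the large cartridge in the three-bay tray. One thing to a bay, each upright (the cartridge and cap flat, face up) on the bay's floor; set them down without dropping them, and leave the square button cap and the small cartridge where they are.

Things in the scene. Friction and masses are not known exactly. Their poses are not given: they have to be found in the camera images.
- tray_two: kit tray with two equal bays side by side, pale floor, black rims, 120 mm (its x) by 172 mm (its y). Each bay is 112 mm along the tray's x and 80 mm along its y, with a flat floor 3 mm above the table; rims and dividers are 4 mm thick and stand only 6 mm above that floor (9 mm above the table). Held to the steel by magnets: it does not move. Origin at the centre of its underside, on the table, z up; bay centres at x = 0, y = -42 and +42 mm.
- tray_three: kit tray with three equal bays side by side, pale floor, black rims, 120 mm (its x) by 256 mm (its y). Each bay is 112 mm along the tray's x and 80 mm along its y, with a flat floor 3 mm above the table; rims and dividers are 4 mm thick and stand only 6 mm above that floor (9 mm above the table). Held to the steel by magnets: it does not move. Origin at the centre of its underside, on the table, z up; bay centres at x = 0, y = -84, 0 and +84 mm.
- tall_jar: tall slim capacitor jar, teal glass with a metal lid, 42 mm diameter, 62 mm high (glass to 46 mm, lid 36 mm diameter on top), about 0.12 kg, standing. Origin at the centre of its underside, z up.
- squat_jar: squat wide capacitor jar, teal glass with a metal lid, 56 mm diameter, 36 mm high (glass to 20 mm at full width, lid 50 mm diameter on top), about 0.11 kg, standing. Origin at the centre of its underside, z up.
- round_cap: round power-button cap, red plastic, 38 mm diameter, 20 mm high (upper 3 mm bevelled), 0.02 kg, lying face up. Origin at the centre of its underside, z up.
- square_cap: square power-button cap, red plastic, 36 x 36 mm, 20 mm high; belongs to neither kit. Origin at the centre of its underside, z up.
- large_cartridge: large game cartridge, smoked grey plastic with a pale blank label, lying flat: 92 mm along its x, 56 mm along its y, 18 mm thick, about 0.09 kg. It fits a bay only with its long side along the tray's x. Origin at the centre of its underside, z up.
- small_cartridge: small game cartridge of the same look, 50 mm (x) by 40 mm (y), 12 mm thick, lying flat; belongs to neither kit. Origin at the centre of its underside, z up.
- anvil: anvil-shaped cast-iron desoldering weight, about 0.45 kg, 42 mm high: foot 60 mm (x) by 40 mm (y) and 12 mm high, narrow waist 34 x 20 mm, then from 26 to 42 mm height a head 56 mm (x, from -30 to +26) by 30 mm (y) with a small horn on to x = +44 mm. Grip the head across its y. Origin at the centre of its underside, z up.
There are look-alikes about, which are no part of the job. What is shaped like the large_cartridge but blue or yellow is not meant.

How it is judged (in metres and radians):
At the end, for the whole second after the job is handed in: Every bay holds one thing of its tray's kit: centre in the bay, underside within 3 mm of its floor, within 0.06 rad of upright, released, at rest; square cap and small cartridge within 20 mm of their starts (((y of tall_jar in the frame of tray_two between -0.082 and -0.002 m and x of tall_jar in the frame of tray_two between -0.056 and 0.056 m and z of tall_jar in the frame of tray_two between 0 and 0.006 m and angle between tall_jar's own z axis and vertical below 0.06 rad) or (y of anvil in the frame of tray_two between -0.082 and -0.002 m and x of anvil in the frame of tray_two between -0.056 and 0.056 m and z of anvil in the frame of tray_two between 0 and 0.006 m and angle between anvil's own z axis and vertical below 0.06 rad)) and ((y of tall_jar in the frame of tray_two between 0.002 and 0.082 m and x of tall_jar in the frame of tray_two between -0.056 and 0.056 m and z of tall_jar in the frame of tray_two between 0 and 0.006 m and angle between tall_jar's own z axis and vertical below 0.06 rad) or (y of anvil in the frame of tray_two between 0.002 and 0.082 m and x of anvil in the frame of tray_two between -0.056 and 0.056 m and z of anvil in the frame of tray_two between 0 and 0.006 m and angle between anvil's own z axis and vertical below 0.06 rad)) and ((y of squat_jar in the frame of tray_three between -0.124 and -0.044 m and x of squat_jar in the frame of tray_three between -0.056 and 0.056 m and z of squat_jar in the frame of tray_three between 0 and 0.006 m and angle between squat_jar's own z axis and vertical below 0.06 rad) or (y of round_cap in the frame of tray_three between -0.124 and -0.044 m and x of round_cap in the frame of tray_three between -0.056 and 0.056 m and z of round_cap in the frame of tray_three between 0 and 0.006 m and angle between round_cap's own z axis and vertical below 0.06 rad) or (y of large_cartridge in the frame of tray_three between -0.124 and -0.044 m and x of large_cartridge in the frame of tray_three between -0.056 and 0.056 m and z of large_cartridge in the frame of tray_three between 0 and 0.006 m and angle between large_cartridge's own z axis and vertical below 0.06 rad)) and ((y of squat_jar in the frame of tray_three between -0.04 and 0.04 m and x of squat_jar in the frame of tray_three between -0.056 and 0.056 m and z of squat_jar in the frame of tray_three between 0 and 0.006 m and angle between squat_jar's own z axis and vertical below 0.06 rad) or (y of round_cap in the frame of tray_three between -0.04 and 0.04 m and x of round_cap in the frame of tray_three between -0.056 and 0.056 m and z of round_cap in the frame of tray_three between 0 and 0.006 m and angle between round_cap's own z axis and vertical below 0.06 rad) or (y of large_cartridge in the frame of tray_three between -0.04 and 0.04 m and x of large_cartridge in the frame of tray_three between -0.056 and 0.056 m and z of large_cartridge in the frame of tray_three between 0 and 0.006 m and angle between large_cartridge's own z axis and vertical below 0.06 rad)) and ((y of squat_jar in the frame of tray_three between 0.044 and 0.124 m and x of squat_jar in the frame of tray_three between -0.056 and 0.056 m and z of squat_jar in the frame of tray_three between 0 and 0.006 m and angle between squat_jar's own z axis and vertical below 0.06 rad) or (y of round_cap in the frame of tray_three between 0.044 and 0.124 m and x of round_cap in the frame of tray_three between -0.056 and 0.056 m and z of round_cap in the frame of tray_three between 0 and 0.006 m and angle between round_cap's own z axis and vertical below 0.06 rad) or (y of large_cartridge in the frame of tray_three between 0.044 and 0.124 m and x of large_cartridge in the frame of tray_three between -0.056 and 0.056 m and z of large_cartridge in the frame of tray_three between 0 and 0.006 m and angle between large_cartridge's own z axis and vertical below 0.06 rad)) and linear speed of each of tall_jar, anvil, squat_jar, round_cap, large_cartridge below 0.02 m/s and angular speed of each of tall_jar, anvil, squat_jar, round_cap, large_cartridge below 0.2 rad/s and contact force between the fingers and tall_jar below 0.05 N and contact force between the fingers and anvil below 0.05 N and contact force between the fingers and squat_jar below 0.05 N and contact force between the fingers and round_cap below 0.05 N and contact force between the fingers and large_cartridge below 0.05 N and distance of each of square_cap, small_cartridge from where it was at the start of the episode below 0.02 m); the robot touches nothing.
It fails at once if a kit part is dropped or knocked about (faster than 0.6 m/s while not held by the fingers) ((contact force between the fingers and tall_jar below 0.02 N and linear speed of tall_jar above 0.6 m/s) or (contact force between the fingers and anvil below 0.02 N and linear speed of anvil above 0.6 m/s) or (contact force between the fingers and squat_jar below 0.02 N and linear speed of squat_jar above 0.6 m/s) or (contact force between the fingers and round_cap below 0.02 N and linear speed of round_cap above 0.6 m/s) or (contact force between the fingers and large_cartridge below 0.02 N and linear speed of large_cartridge above 0.6 m/s)).
It fails at once if the square cap or the small cartridge is moved by more than 20 mm (distance of any of square_cap, small_cartridge from where it was at the start of the episode above 0.02 m).
It also fails if it takes over 128 s, if anything falls off the work surface, if the arm or the gripper's body presses on something with over 40 N, if the wrist force passes 120 N, or if a joint passes its speed limit or range.

## Working session

There is one attempt and no reset: what is moved stays moved. The work goes in short steps, Python scripts to look and compute and a shell command to move; the robot and the scene stay as the last step left them, time stands still between calls to the robot, and variables do not carry over. Pictures are saved under pics/ and viewed, at most 14 in all, crops included, and the job is handed in when it is done.

```bash
ls; mkdir -p pics; cat > h.py <<'E'
import numpy as np, cv2
from cell import env
def cam(n):
    c=env.read_camera(n); f=210/np.tan(np.radians(c["fovy"])/2)
    c["K"]=np.array([[f,0,c["cx"]],[0,f,c["cy"]],[0,0,1]]); c["R"]=np.array(c["R"]);c["t"]=np.array(c["t"]);c["D"]=np.array(c["D"],float); return c
def ray(c,uv):
    p=cv2.undistortPoints(np.array(uv,float).reshape(-1,1,2),c["K"],c["D"])[:,0]
    return -c["R"].T@c["t"], np.c_[p,np.ones(len(p))]@c["R"]
def onplane(c,uv,z):
    o,d=ray(c,uv); return o+d*((z-o[2])/d[:,2])[:,None]
def save(c,name): cv2.imwrite("pics/"+name,c["color"][:,:,::-1])
def pts(c):
    v,u=np.mgrid[:420,:560]; o,d=ray(c,np.c_[u.ravel(),v.ravel()]); 
    return (o+d*c["depth"].ravel()[:,None]).reshape(420,560,3)
E
python3 - <<'E'
from h import *
a=cam("scene");b=cam("top");w=cam("wrist")
save(a,"scene.png");save(b,"top.png");save(w,"wrist0.png")
for c in(a,b,w):print(c["fovy"],c["D"],-c["R"].T@c["t"],c["R"][2])
print(env.get_obs(),env.tip_reach)
E
```

```text
pics
44.25639591358131 [0.01552416 0.         0.         0.         0.        ] [1.29450783 0.71766467 0.90113846] [-0.59536527 -0.53784677 -0.59687608]
53.524994013187 [-0.10120905  0.          0.          0.          0.        ] [ 0.31153408 -0.06294555  0.95343164] [ 0.1097092   0.00820978 -0.99392982]
67.59592591496836 [-0.05096086  0.          0.          0.          0.        ] [ 0.29625363 -0.5844455   0.38504295] [-0.26054275 -0.09416408 -0.9608593 ]
{'time_s': 0.15, 'qpos': array([70.59432966, 18.42979105, -4.01615463, 83.16041744,  1.29383018,
       78.54023463, -3.25906912]), 'joint_velocities': array([ 0.06642162, -0.08580415,  0.0219333 , -0.268868  ,  0.01915925,
       -0.04719195, -0.06425997]), 'effort': array([-1.27923515e-03, -4.91796935e+01, -4.05295445e-01, -3.12872851e+01,
       -6.40353863e-02,  4.05893661e-02,  1.02751690e-04]), 'tool_pos': array([ 0.22442143, -0.60960757,  0.24369351]), 'tool_rot': array([-1.79914713e+02,  3.76216097e-03,  2.02163904e+01]), 'force': array([-0.01085417,  0.48130028, -0.24107413]), 'wrist_torque': array([ 0.02378036, -0.01210328, -0.02361141]), 'grasp_force': 0.0, 'grip_width': 0.08712521838724853} 0.022
```

View pics/top.png

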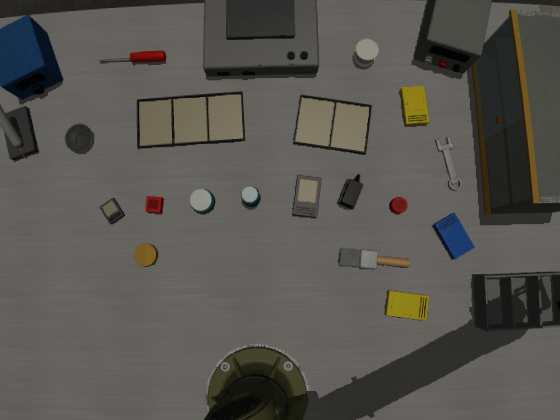

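View pics/scene.png

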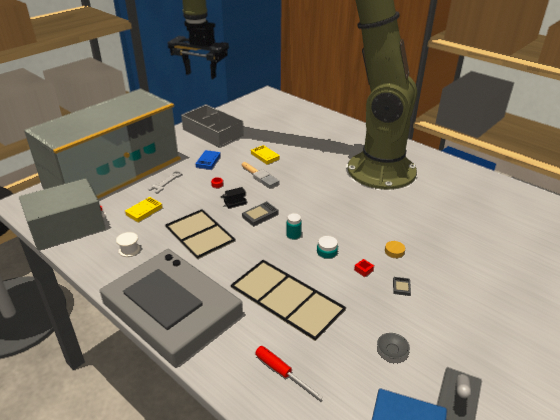

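Candidates in the top view:
- **Tall jar:** (250,196). The white mug at (366,53) could be mistaken for it.
- **Squat jar:** (202,201). The dark dish at (79,139) is a look-alike.
- **Round cap:** red (399,205). The orange disc at (145,255) and the square red cap at (154,205) are not meant.
- **Large cartridge:** grey (307,196). The yellow ones at (414,106) and (407,305) and the blue one at (453,236) are not meant, and the small one is at (112,210).
- **Anvil:** black (350,192). The hammer at (370,258) is not meant.
- **Trays:** two-bay (332,124), three-bay (190,119).

Next, one close crop to check these choices.

```bash
python3 - <<'E'
from h import *
b=cam("top")
im=b["color"][80:230,90:430,::-1]
cv2.imwrite("pics/crop.png",cv2.resize(im,None,fx=2.35,fy=2.35,interpolation=cv2.INTER_CUBIC))
P=pts(b)
for n,u,v in [("tall",250,196),("squat",202,201),("cap",399,205),("cart",307,196),("anvil",348,194),("t2a",316,120),("t3m",190,119),("table",280,250)]: print(n,P[v-1:v+2,u-1:u+2].reshape(-1,3).mean(0).round(4))
a=cam("scene");
for n,u,v in [("tall",294,218),("squat",328,241),("cap",217,182),("table",450,250)]: print("scene",n,pts(a)[v,u].round(4))
E
```

```text
tall [0.4421 0.0051 0.0617]
squat [0.4368 0.1146 0.0363]
cap [ 0.4211 -0.3298  0.0191]
cart [ 0.4459 -0.1209  0.0176]
anvil [ 0.445  -0.2103  0.0427]
t2a [ 0.6287 -0.1481  0.0042]
t3m [0.6395 0.1513 0.0021]
table [ 0.3254 -0.0572 -0.    ]
scene tall [0.4547 0.0156 0.0656]
scene squat [0.4379 0.1194 0.0343]
scene cap [ 0.4297 -0.3201  0.0181]
scene table [0.2157 0.3578 0.0017]
```

View pics/crop.png

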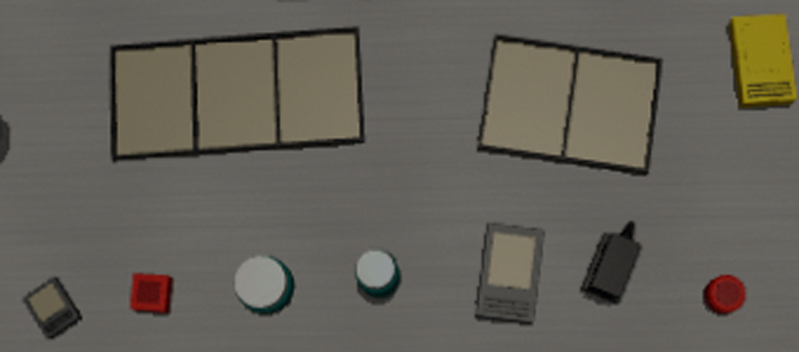

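The crop confirms the choices: tall jar at crop (378,270), squat jar (263,283), cartridge (510,272), anvil (612,262) with its horn pointing up, and round cap (725,295). Next: centres and angles from masks, and heights from two views.

```bash
cat > meas.py <<'E'
from h import *
from scipy import ndimage
b=cam("top");a=cam("scene")
def blob(c,m,xy,r=.06):
    P=pts(c); m=m&(np.hypot(P[...,0]-xy[0],P[...,1]-xy[1])<r)
    m=ndimage.binary_opening(m,iterations=1)
    l,n=ndimage.label(m); k=np.argmax(ndimage.sum(m,l,range(1,n+1)))+1
    cs,_=cv2.findContours((l==k).astype(np.uint8),cv2.RETR_EXTERNAL,cv2.CHAIN_APPROX_NONE)
    return max(cs,key=cv2.contourArea)[:,0].astype(float)
def feat(c,name):
    hsv=cv2.cvtColor(c["color"],cv2.COLOR_RGB2HSV).astype(int); H,S,V=hsv[...,0],hsv[...,1],hsv[...,2]; z=pts(c)[...,2]
    return {"tall":(z>.05)&(S<90),"squat":(z>.026)&(S<90),"cap":(S>150)&((H<8)|(H>172))&(z>.012),"cart":(z>.011)&(z<.025),"label":(S>40)&(H>10)&(H<35)&(z>.011),"anvil":(z>.034)}[name]
for n,xy,zt in [("tall",(.442,.005),.062),("squat",(.437,.115),.036),("cap",(.421,-.33),.020),("cart",(.446,-.121),.018),("anvil",(.445,-.21),.042),("label",(.446,-.121),.018)]:
    out=[]
    for c in (b,a):
        q=blob(c,feat(c,n),xy,.06); X=onplane(c,q,zt)[:,:2].astype(np.float32)
        if n in("tall","squat","cap"): (cx,cy),r=cv2.minEnclosingCircle(X); s=("c",round(2*r,4))
        else: (cx,cy),wh,an=cv2.minAreaRect(X); s=(np.round(wh,4),round(an,1))
        # image centre for triangulation: centroid of filled contour
        M=cv2.moments(q.astype(np.float32).reshape(-1,1,2)); out.append((c,(M["m10"]/M["m00"],M["m01"]/M["m00"])))
        MM=cv2.moments(X.reshape(-1,1,2)); print(n,"%.4f %.4f"%(cx,cy),"cen %.4f %.4f"%(MM["m10"]/MM["m00"],MM["m01"]/MM["m00"]),s)
    (c1,p1),(c2,p2)=out; o1,d1=ray(c1,p1);o2,d2=ray(c2,p2); A=np.c_[d1[0],-d2[0]]; t=np.linalg.lstsq(A,o2-o1,rcond=None)[0]
    e1=o1+d1[0]*t[0];e2=o2+d2[0]*t[1];print("   tri",((e1+e2)/2).round(4),"gap",np.linalg.norm(e1-e2).round(4))
for n,xy in (("t2",(.63,-.19)),("t3",(.64,.15))):
  for c in(b,a):
    hsv=cv2.cvtColor(c["color"],cv2.COLOR_RGB2HSV).astype(int);P=pts(c)
    m=(hsv[...,2]<60)|((hsv[...,0]>10)&(hsv[...,0]<35)&(hsv[...,1]>45)); m&=(abs(P[...,2])<.02)&(np.hypot(P[...,0]-xy[0],P[...,1]-xy[1])<.16)
    X=onplane(c,blob(c,m,xy,.16),.009)[:,:2].astype(np.float32); print(n,cv2.minAreaRect(X))
    l,k=ndimage.label(ndimage.binary_erosion(m&(hsv[...,2]>90)));
    for i in range(1,k+1):
        if (l==i).sum()>150:
            v,u=np.nonzero(l==i); uv=[u.mean(),v.mean()];print("   bay",onplane(c,uv,.003)[0].round(4),"depth z",np.median(P[l==i][:,2]).round(4))
E
python3 meas.py
```

```text
tall 0.4458 0.0067 cen 0.4456 0.0063 ('c', 0.036)
tall 0.4543 0.0118 cen 0.4525 0.0136 ('c', 0.0486)
   tri [0.4462 0.0074 0.0551] gap 0.0014
squat 0.4395 0.1184 cen 0.4401 0.1182 ('c', 0.0509)
squat 0.4472 0.1234 cen 0.4465 0.1242 ('c', 0.0599)
   tri [0.4407 0.1198 0.0294] gap 0.0008
cap 0.4213 -0.3288 cen 0.4216 -0.3283 ('c', 0.0375)
cap 0.4273 -0.3244 cen 0.4274 -0.3241 ('c', 0.0396)
   tri [ 0.4223 -0.3299  0.0148] gap 0.0004
cart 0.4462 -0.1204 cen 0.4464 -0.1204 (array([0.0557, 0.0922]), 81.6)
cart 0.4512 -0.1138 cen 0.4511 -0.1142 (array([0.0634, 0.0952]), 81.4)
   tri [ 0.4465 -0.1203  0.0118] gap 0.0012
anvil 0.4542 -0.2220 cen 0.4498 -0.2195 (array([0.0304, 0.0709]), 66.3)
anvil 0.4596 -0.2141 cen 0.4562 -0.2137 (array([0.0417, 0.0713]), 69.9)
   tri [ 0.4505 -0.2205  0.0358] gap 0.0001
label 0.4583 -0.1218 cen 0.4582 -0.1218 (array([0.0408, 0.0517]), 82.9)
label 0.4586 -0.1210 cen 0.4584 -0.1209 (array([0.0447, 0.0533]), 81.5)
   tri [ 0.4581 -0.1216  0.0172] gap 0.0005
t2 ((0.6164385676383972, -0.1854870617389679), (0.17264685034751892, 0.12353803217411041), 80.4896011352539)
   bay [ 0.6248 -0.145   0.003 ] depth z 0.0033
   bay [ 0.6117 -0.2271  0.003 ] depth z 0.0032
t2 ((0.6231611371040344, -0.1801113486289978), (0.17876765131950378, 0.12241263687610626), 80.16442108154297)
   bay [ 0.6126 -0.2288  0.003 ] depth z 0.0034
   bay [ 0.6254 -0.1456  0.003 ] depth z 0.0033
t3 ((0.6359904408454895, 0.15043437480926514), (0.1242518350481987, 0.2561805546283722), 2.417083501815796)
   bay [0.6413 0.0675 0.003 ] depth z 0.0031
   bay [0.6381 0.1517 0.003 ] depth z 0.003
   bay [0.633  0.2354 0.003 ] depth z 0.003
t3 ((0.6416811347007751, 0.15544676780700684), (0.12499236315488815, 0.25805211067199707), 2.6125471591949463)
   bay [0.6413 0.0676 0.003 ] depth z 0.0035
   bay [0.6382 0.152  0.003 ] depth z 0.0032
   bay [0.6344 0.2359 0.003 ] depth z 0.0033
```

Sizes match the description in the top view: lids 36 and 51 mm, cartridge 92x56, anvil head 30 mm wide, bay floors at z ≈ 3 mm. Now a helper that works out the shifts.

```bash
cat > go.py <<'E'
import sys,numpy as np
from cell import env
from scipy.spatial.transform import Rotation as R
o=env.get_obs(); p=o["tool_pos"]; r=R.from_euler("xyz",o["tool_rot"],degrees=True)
for a in sys.argv[1:]:
    x,y,z,yaw=map(float,a.split(","))
    c=min(([180,0,yaw],[180,0,yaw+180]) if len(sys.argv)<0 else ([180,0,yaw],),key=lambda e:0)
    d=r.inv().apply(np.array([x,y,z])-p)/.03; w=(r.inv()*R.from_euler("xyz",c,degrees=True)).as_rotvec(degrees=True)/6
    print(a,"->",np.r_[d,w].round(2).tolist())
print("t",round(o["time_s"],2),p.round(4),o["tool_rot"].round(1),"q",o["qpos"].round(0),"F",o["force"].round(1),"grip",round(o["grip_width"],4),round(o["grasp_force"],1))
E
sed -i '/c=min/c\    c=[180,0,yaw]' go.py
python3 go.py .4218,-.329,.10,60 .4218,-.329,.028,60
```

```text
.4218,-.329,.10,60 -> [9.41, -6.51, 4.81, -0.0, -0.0, -6.63]
.4218,-.329,.028,60 -> [9.41, -6.51, 7.21, -0.0, -0.0, -6.63]
t 0.35 [ 0.2245 -0.6099  0.2443] [-180.     0.    20.2] q [71. 18. -4. 83.  1. 79. -3.] F [-0.4  0.3 -0.1] grip 0.0873 0.0
```

```bash
python3 -m creep '[70,9.41,-6.51,4.81,0,0,-6.63, 70,9.41,-6.51,4.81,0,0,-6.63, 70,9.41,-6.51,4.81,0,0,-6.63, 70,9.41,-6.51,4.81,0,0,-6.63, 70,9.41,-6.51,4.81,0,0,-6.63, 70,9.41,-6.51,4.81,0,0,-6.63, 70,9.41,-6.51,4.81,0,0,-6.63, 70,9.41,-6.51,4.81,0,0,-6.63, 70,9.41,-6.51,4.81,0,0,-6.63, 70,9.41,-6.51,4.81,0,0,-6.63, 70,9.41,-6.51,4.81,0,0,-6.63]' 15
python3 go.py .4218,-.329,.028,60
python3 - <<'E'
from h import *
c=cam("wrist");save(c,"w1.png")
hsv=cv2.cvtColor(c["color"],cv2.COLOR_RGB2HSV).astype(int)
m=((hsv[...,0]<8)|(hsv[...,0]>172))&(hsv[...,1]>150)
cs,_=cv2.findContours(m.astype(np.uint8),0,1);q=max(cs,key=cv2.contourArea)[:,0]
for z in(.02,0):print(cv2.minEnclosingCircle(onplane(c,q,z)[:,:2].astype(np.float32)))
E
```

```text
time_s: 1.45
tool_pos: [0.4213, -0.331, 0.1009]
tool_rot: [179.9, 0.1, 59.9]
force: [-1.0, -0.8, -1.1]
grip_width: 0.0702
grasp_force: 0.0
.4218,-.329,.028,60 -> [0.07, -0.02, 2.43, 0.01, 0.01, -0.02]
t 1.45 [ 0.4213 -0.331   0.1009] [1.799e+02 1.000e-01 5.990e+01] q [ 54.  13. -20. 108.   5.  60.   1.] F [-1.  -0.8 -1.1] grip 0.0702 0.0
((0.4247477054595947, -0.32929569482803345), 0.01972532831132412)
((0.42158302664756775, -0.3349875807762146), 0.021491385996341705)
```

View pics/w1.png

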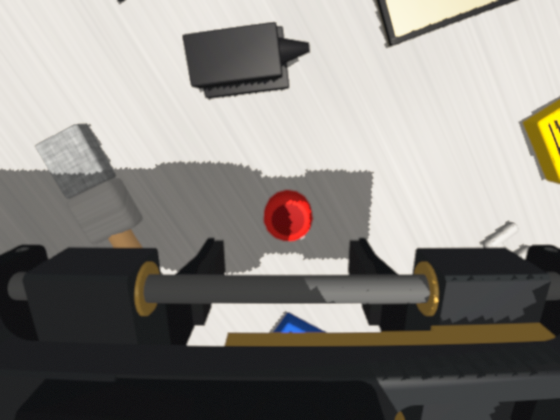

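The wrist view shows the round cap at (288,215), centred between the open fingers. The anvil and hammer are well clear. Going down to grip.

```bash
python3 -m creep '[70,0.09,0,1.2,0,0,0, 70,0.09,0,2.0,0,0,0, 70,0.09,0,2.43,0,0,0, 70,0.09,0,2.43,0,0,0, 25,0.09,0,2.43,0,0,0, 25,0.09,0,2.43,0,0,0, 25,0.09,0,2.43,0,0,0, 25,0.09,0,2.43,0,0,0, 25,0.09,0,2.43,0,0,0, 25,0.09,0,2.43,0,0,0, 25,0.09,0,2.43,0,0,0, 25,0.09,0,2.43,0,0,0]' 15
python3 go.py .638,.152,.12,92
```

```text
time_s: 2.7
tool_pos: [0.4236, -0.3271, 0.0278]
tool_rot: [180.0, 0.0, 60.0]
force: [-1.2, 0.1, 4.4]
grip_width: 0.0374
grasp_force: 15.0
.638,.152,.12,92 -> [17.4, -1.79, -3.08, 0.01, 0.0, -5.33]
t 2.7 [ 0.4236 -0.3271  0.0278] [180.   0.  60.] q [ 52.  18. -20. 112.   8.  52.  -1.] F [-1.2  0.1  4.4] grip 0.0374 15.0
```

```bash
python3 -m creep '[25,0,0,-1.5,0,0,0, 25,0,0,-3.08,0,0,0, 25,17.4,-1.79,-3.08,0,0,-5.33, 25,17.4,-1.79,-3.08,0,0,-5.33, 25,17.4,-1.79,-3.08,0,0,-5.33, 25,17.4,-1.79,-3.08,0,0,-5.33, 25,17.4,-1.79,-3.08,0,0,-5.33, 25,17.4,-1.79,-3.08,0,0,-5.33, 25,17.4,-1.79,-3.08,0,0,-5.33, 25,17.4,-1.79,-3.08,0,0,-5.33, 25,17.4,-1.79,-3.08,0,0,-5.33, 25,17.4,-1.79,-3.08,0,0,-5.33]'
python3 go.py .638,.152,.12,92 .638,.152,.0315,92
```

```text
time_s: 3.9
tool_pos: [0.6281, 0.131, 0.1191]
tool_rot: [-180.0, 0.0, 91.9]
force: [0.4, -0.3, 0.2]
grip_width: 0.0371
grasp_force: 15.0
.638,.152,.12,92 -> [0.69, 0.35, -0.03, -0.01, 0.0, -0.01]
.638,.152,.0315,92 -> [0.69, 0.35, 2.92, -0.01, 0.0, -0.01]
t 3.9 [0.6281 0.131  0.1191] [-180.     0.    91.9] q [ 15.  27. -38.  92.  17.  67. -24.] F [ 0.4 -0.3  0.2] grip 0.0371 15.0
```

```bash
python3 -m creep '[25,0.69,0.35,0,0,0,0, 25,0.69,0.35,1,0,0,0, 25,0.69,0.35,2,0,0,0, 25,0.69,0.35,2,0,0,0, 25,0.69,0.35,2,0,0,0]'
python3 go.py .638,.152,.0313,92
```

```text
time_s: 4.4
tool_pos: [0.637, 0.1503, 0.0593]
tool_rot: [-179.9, 0.0, 92.0]
force: [-0.2, -0.1, -0.1]
grip_width: 0.0372
grasp_force: 15.0
.638,.152,.0313,92 -> [0.06, 0.04, 0.93, -0.02, 0.0, -0.01]
t 4.4 [0.637  0.1503 0.0593] [-179.9    0.    92. ] q [ 12.  32. -36.  92.  20.  63. -28.] F [-0.2 -0.1 -0.1] grip 0.0372 15.0
```

```bash
python3 -m creep '[25,0.06,0,0.5,0,0,0, 25,0.06,0,0.8,0,0,0, 25,0.06,0,0.93,0,0,0, 25,0.06,0,0.93,0,0,0, 40,0.06,0,0.93,0,0,0, 45,0.06,0,0.93,0,0,0, 60,0.06,0,0.93,0,0,0, 60,0.06,0,0.93,0,0,0, 60,0.06,0,0.93,0,0,0, 60,0.06,0,0,0,0,0, 75,0.06,0,-1.5,0,0,0, 75,0.06,0,-2.5,0,0,0]'
python3 go.py .446,-.1204,.12,-8.4 .440,.1185,.1,92 .440,.1185,.032,92
```

```text
time_s: 5.6
tool_pos: [0.6381, 0.1528, 0.1373]
tool_rot: [179.9, -0.0, 92.0]
force: [1.1, 0.2, 0.3]
grip_width: 0.069
grasp_force: 0.0
.446,-.1204,.12,-8.4 -> [-8.88, -6.72, 0.56, 0.01, -0.02, 16.73]
.440,.1185,.1,92 -> [-0.91, -6.64, 1.23, 0.02, -0.01, -0.0]
.440,.1185,.032,92 -> [-0.92, -6.65, 3.5, 0.02, -0.01, -0.0]
t 5.6 [0.6381 0.1528 0.1373] [179.9  -0.   92. ] q [ 13.  28. -38.  89.  18.  70. -26.] F [1.1 0.2 0.3] grip 0.069 0.0
```

```bash
python3 -m creep '[80,-0.92,-6.65,1.2,0,0,0, 80,-0.92,-6.65,1.2,0,0,0, 80,-0.92,-6.65,1.2,0,0,0, 80,-0.92,-6.65,1.2,0,0,0, 80,-0.92,-6.65,1.2,0,0,0, 80,-0.92,-6.65,1.2,0,0,0, 80,-0.92,-6.65,1.2,0,0,0]' 25
python3 go.py .440,.1185,.032,92
python3 - <<'E'
from h import *
save(cam("wrist"),"w2.png")
E
```

```text
time_s: 6.3
tool_pos: [0.441, 0.1182, 0.0998]
tool_rot: [179.8, -0.0, 92.0]
force: [0.5, 0.2, -0.4]
grip_width: 0.0801
grasp_force: 0.0
.440,.1185,.032,92 -> [0.01, -0.04, 2.26, 0.03, -0.0, -0.01]
t 6.3 [0.441  0.1182 0.0998] [179.8  -0.   92. ] q [ 24.   5. -43. 118.   4.  58. -19.] F [ 0.5  0.2 -0.4] grip 0.0801 0.0
```

View pics/w2.png

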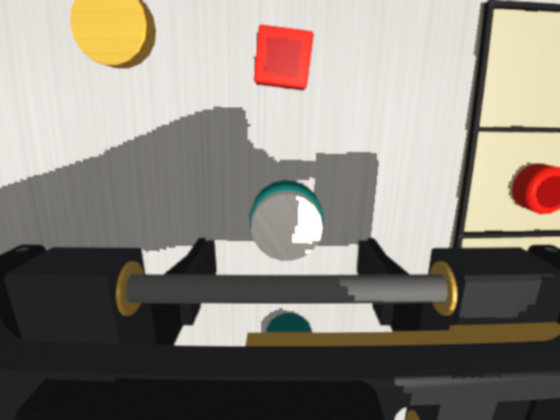

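The squat jar is at (286,222), centred between the fingers. The cap stands face up in the middle bay at (540,188). Gripping the squat jar.

```bash
python3 -m creep '[80,0,-0.04,1.2,0,0,0, 80,0,-0.04,2.0,0,0,0, 80,0,-0.04,2.26,0,0,0, 80,0,-0.04,2.26,0,0,0, 45,0,-0.04,2.26,0,0,0, 45,0,-0.04,2.26,0,0,0, 45,0,-0.04,2.26,0,0,0, 45,0,-0.04,2.26,0,0,0, 45,0,-0.04,2.26,0,0,0, 45,0,-0.04,2.26,0,0,0, 45,0,-0.04,2.26,0,0,0]' 25
python3 go.py .634,.2356,.115,92
```

```text
time_s: 7.45
tool_pos: [0.4388, 0.1179, 0.0317]
tool_rot: [179.9, 0.0, 92.0]
force: [-0.2, -1.0, 5.8]
grip_width: 0.0549
grasp_force: 25.0
.634,.2356,.115,92 -> [3.7, 6.64, -2.76, 0.02, 0.0, -0.01]
t 7.45 [0.4388 0.1179 0.0317] [179.9   0.   92. ] q [ 22.  12. -42. 122.  10.  50. -25.] F [-0.2 -1.   5.8] grip 0.0549 25.0
```

```bash
python3 -m creep '[45,0,0,-1.4,0,0,0, 45,0,0,-2.76,0,0,0, 45,3.7,6.64,-2.76,0,0,0, 45,3.7,6.64,-2.76,0,0,0, 45,3.7,6.64,-2.76,0,0,0, 45,3.7,6.64,-2.76,0,0,0, 45,3.7,6.64,-2.76,0,0,0, 45,3.7,6.64,-2.76,0,0,0, 45,3.7,6.64,-1.7,0,0,0, 45,3.7,6.64,-0.9,0,0,0, 45,3.7,6.64,-0.9,0,0,0, 45,3.7,6.64,-0.9,0,0,0]'
python3 go.py .634,.2356,.035,92
```

```text
time_s: 8.65
tool_pos: [0.6322, 0.2349, 0.0577]
tool_rot: [-179.9, 0.0, 92.0]
force: [-0.8, 0.4, -1.0]
grip_width: 0.0551
grasp_force: 25.0
.634,.2356,.035,92 -> [0.02, 0.06, 0.76, -0.02, 0.01, -0.01]
t 8.65 [0.6322 0.2349 0.0577] [-179.9    0.    92. ] q [  6.  35. -40.  89.  24.  64. -37.] F [-0.8  0.4 -1. ] grip 0.0551 25.0
```

```bash
python3 -m creep '[45,0.02,0,0.4,0,0,0, 45,0.02,0,0.65,0,0,0, 45,0.02,0,0.76,0,0,0, 45,0.02,0,0.76,0,0,0, 57,0.02,0,0.76,0,0,0, 62,0.02,0,0.76,0,0,0, 75,0.02,0,0.76,0,0,0, 75,0.02,0,0.76,0,0,0, 75,0.02,0,0.76,0,0,0, 75,0.02,0,0,0,0,0, 75,0.02,0,-1.5,0,0,0, 75,0.02,0,-2.5,0,0,0]'
python3 go.py .446,.0065,.13,90
```

```text
time_s: 9.85
tool_pos: [0.6336, 0.2368, 0.1354]
tool_rot: [179.9, -0.1, 92.0]
force: [0.9, -0.1, 0.1]
grip_width: 0.0749
grasp_force: 0.0
.446,.0065,.13,90 -> [-7.45, -6.52, 0.16, 0.02, -0.01, 0.33]
t 9.85 [0.6336 0.2368 0.1354] [ 1.799e+02 -1.000e-01  9.200e+01] q [  8.  31. -42.  85.  21.  71. -35.] F [ 0.9 -0.1  0.1] grip 0.0749 0.0
```

```bash
python3 -m creep '[75,-7.45,-6.52,0.16,0,0,0.33, 75,-7.45,-6.52,0.16,0,0,0.33, 75,-7.45,-6.52,0.16,0,0,0.33, 75,-7.45,-6.52,0.16,0,0,0.33, 75,-7.45,-6.52,0.16,0,0,0.33, 75,-7.45,-6.52,0.16,0,0,0.33, 75,-7.45,-6.52,0.16,0,0,0.33, 75,-7.45,-6.52,0.16,0,0,0.33, 75,-7.45,-6.52,0.16,0,0,0.33]' 25
python3 go.py .446,.0065,.040,90
```

```text
time_s: 10.75
tool_pos: [0.4463, 0.0072, 0.1287]
tool_rot: [179.9, -0.0, 90.1]
force: [-0.4, 1.2, 0.3]
grip_width: 0.0751
grasp_force: 0.0
.446,.0065,.040,90 -> [-0.02, -0.01, 2.96, 0.01, -0.0, 0.01]
t 10.75 [0.4463 0.0072 0.1287] [179.9  -0.   90.1] q [ 39.   1. -43. 118.   0.  62.  -4.] F [-0.4  1.2  0.3] grip 0.0751 0.0
```

```bash
python3 -m creep '[75,-0.02,0,1.4,0,0,0, 75,-0.02,0,2.4,0,0,0, 75,-0.02,0,2.96,0,0,0, 75,-0.02,0,2.96,0,0,0, 35,-0.02,0,2.96,0,0,0, 35,-0.02,0,2.96,0,0,0, 35,-0.02,0,2.96,0,0,0, 35,-0.02,0,2.96,0,0,0, 35,-0.02,0,2.96,0,0,0, 35,-0.02,0,2.96,0,0,0, 35,-0.02,0,2.96,0,0,0]' 25
python3 go.py .625,-.145,.13,80
```

```text
time_s: 11.85
tool_pos: [0.4459, 0.0053, 0.0399]
tool_rot: [179.9, 0.0, 90.0]
force: [0.2, -0.2, 3.8]
grip_width: 0.0411
grasp_force: 25.0
.625,-.145,.13,80 -> [-5.01, 5.98, -2.99, 0.01, 0.0, 1.66]
t 11.85 [0.4459 0.0053 0.0399] [179.9   0.   90. ] q [ 37.  10. -43. 122.   8.  51. -11.] F [ 0.2 -0.2  3.8] grip 0.0411 25.0
```

```bash
python3 -m creep '[35,0,0,-1.5,0,0,0, 35,0,0,-2.99,0,0,0, 35,-5.01,5.98,-2.99,0,0,1.66, 35,-5.01,5.98,-2.99,0,0,1.66, 35,-5.01,5.98,-2.99,0,0,1.66, 35,-5.01,5.98,-2.99,0,0,1.66, 35,-5.01,5.98,-2.99,0,0,1.66, 35,-5.01,5.98,-2.99,0,0,1.66, 35,-5.01,5.98,-1.8,0,0,1.66, 35,-5.01,5.98,-0.9,0,0,1.66, 35,-5.01,5.98,-0.9,0,0,1.66, 35,-5.01,5.98,-0.9,0,0,1.66]'
python3 go.py .625,-.145,.0432,80
```

```text
time_s: 13.05
tool_pos: [0.624, -0.1442, 0.0662]
tool_rot: [-179.9, -0.0, 80.1]
force: [0.0, 0.3, -0.8]
grip_width: 0.0415
grasp_force: 25.0
.625,-.145,.0432,80 -> [-0.02, 0.04, 0.77, -0.01, -0.0, 0.01]
t 13.05 [ 0.624  -0.1442  0.0662] [-179.9   -0.    80.1] q [ 38.  30. -35.  94.  19.  62. -12.] F [ 0.   0.3 -0.8] grip 0.0415 25.0
```

```bash
python3 -m creep '[35,0,0.04,0.4,0,0,0, 35,0,0.04,0.65,0,0,0, 35,0,0.04,0.77,0,0,0, 35,0,0.04,0.77,0,0,0, 43,0,0.04,0.77,0,0,0, 48,0,0.04,0.77,0,0,0, 60,0,0.04,0.77,0,0,0, 60,0,0.04,0.77,0,0,0, 60,0,0.04,0.77,0,0,0, 60,0,0.04,0,0,0,0, 60,0,0.04,-1.5,0,0,0, 60,0,0.04,-2.6,0,0,0]'
python3 go.py .446,-.1204,.12,-8.4
python3 - <<'E'
from h import *
b=cam("top");save(b,"top2.png")
E
```

```text
time_s: 14.25
tool_pos: [0.6263, -0.1449, 0.1463]
tool_rot: [179.9, -0.0, 80.0]
force: [0.8, -1.1, 0.2]
grip_width: 0.0599
grasp_force: 0.0
.446,-.1204,.12,-8.4 -> [-0.23, -6.06, 0.87, 0.01, -0.01, 14.74]
t 14.25 [ 0.6263 -0.1449  0.1463] [179.9  -0.   80. ] q [ 39.  25. -37.  90.  16.  70. -10.] F [ 0.8 -1.1  0.2] grip 0.0599 0.0
```

View pics/top2.png

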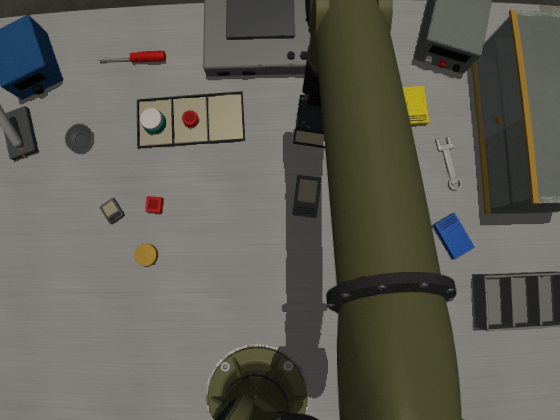

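The squat jar (152,120) and cap (190,118) are in the three-bay tray. The square cap and small cartridge have not moved. Next, the cartridge.

```bash
python3 -m creep '[80,-0.23,-6.06,0.8,0,0,14.74, 80,-0.23,-6.06,0.8,0,0,14.74, 80,-0.23,-6.06,0.8,0,0,14.74, 80,-0.23,-6.06,0.8,0,0,14.74, 80,-0.23,-6.06,0.8,0,0,14.74, 80,-0.23,-6.06,0.8,0,0,14.74, 80,-0.23,-6.06,0.8,0,0,14.74, 80,-0.23,-6.06,0.8,0,0,14.74, 80,-0.23,-6.06,0.8,0,0,14.74, 80,-0.23,-6.06,0.8,0,0,14.74, 80,-0.23,-6.06,0.8,0,0,14.74, 80,-0.23,-6.06,0.8,0,0,14.74]' 20
python3 go.py .446,-.1204,.031,-8.4
python3 - <<'E'
from h import *
save(cam("wrist"),"w3.png")
E
```

```text
time_s: 15.5
tool_pos: [0.4456, -0.1203, 0.1203]
tool_rot: [180.0, -0.0, -8.4]
force: [0.3, 1.1, -0.4]
grip_width: 0.0801
grasp_force: 0.0
.446,-.1204,.031,-8.4 -> [0.01, 0.0, 2.98, 0.0, -0.0, 0.0]
t 15.5 [ 0.4456 -0.1203  0.1203] [180.   -0.   -8.4] q [ 45.   3. -33. 117.   2.  61. -88.] F [ 0.3  1.1 -0.4] grip 0.0801 0.0
```

View pics/w3.png

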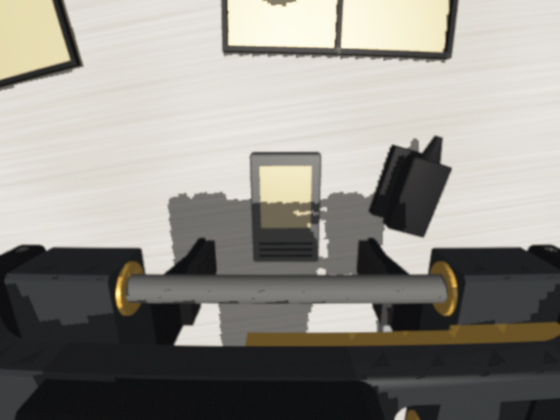

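The cartridge is at (286,207), aligned and centred between the fingers. By calculation the anvil clears the right finger by about 15 mm.

```bash
python3 -m creep '[74,0.01,0,1.4,0,0,0, 74,0.01,0,2.4,0,0,0, 74,0.01,0,2.98,0,0,0, 74,0.01,0,2.98,0,0,0, 45,0.01,0,2.98,0,0,0, 45,0.01,0,2.98,0,0,0, 45,0.01,0,2.98,0,0,0, 45,0.01,0,2.98,0,0,0, 45,0.01,0,2.98,0,0,0, 45,0.01,0,2.98,0,0,0, 45,0.01,0,2.98,0,0,0]' 20
python3 go.py .641,.0675,.1,2.7
```

```text
time_s: 16.65
tool_pos: [0.4469, -0.1207, 0.0321]
tool_rot: [180.0, -0.1, -8.4]
force: [-0.8, 0.1, 6.3]
grip_width: 0.0562
grasp_force: 20.0
.641,.0675,.1,2.7 -> [5.49, -7.15, -2.26, 0.01, -0.02, -1.85]
t 16.65 [ 0.4469 -0.1207  0.0321] [ 1.8e+02 -1.0e-01 -8.4e+00] q [ 43.  11. -33. 121.   8.  50. -93.] F [-0.8  0.1  6.3] grip 0.0562 20.0
```

```bash
python3 -m creep '[45,0,0,-1.2,0,0,0, 45,0,0,-2.26,0,0,0, 45,5.49,-7.15,-2.26,0,0,-1.85, 45,5.49,-7.15,-2.26,0,0,-1.85, 45,5.49,-7.15,-2.26,0,0,-1.85, 45,5.49,-7.15,-2.26,0,0,-1.85, 45,5.49,-7.15,-2.26,0,0,-1.85, 45,5.49,-7.15,-2.26,0,0,-1.85, 45,5.49,-7.15,-2.26,0,0,-1.85, 45,5.49,-7.15,-1.2,0,0,-1.85, 45,5.49,-7.15,-0.9,0,0,-1.85, 45,5.49,-7.15,-0.9,0,0,-1.85]'
python3 go.py .641,.0675,.0350,2.7
python3 - <<'E'
from h import *
save(cam("wrist"),"w4.png")
E
```

```text
time_s: 17.85
tool_pos: [0.638, 0.066, 0.0558]
tool_rot: [179.9, 0.3, 2.6]
force: [-0.5, -0.3, -0.3]
grip_width: 0.0556
grasp_force: 20.0
.641,.0675,.0350,2.7 -> [0.11, -0.05, 0.69, 0.01, 0.05, -0.01]
t 17.85 [0.638  0.066  0.0558] [179.9   0.3   2.6] q [  20.   31.  -37.   94.   20.   62. -110.] F [-0.5 -0.3 -0.3] grip 0.0556 20.0
```

View pics/w4.png

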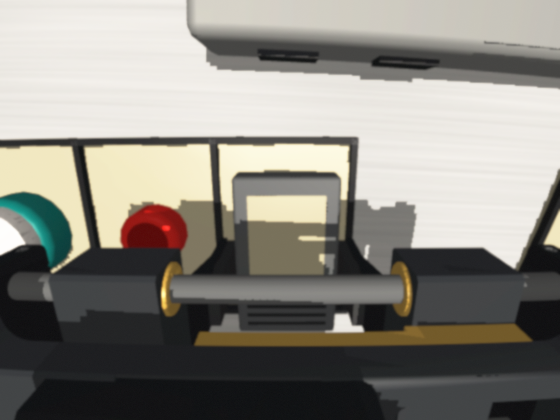

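The cartridge hangs over the free bay with a floor margin on each side. A quick numeric check of its fore-and-aft fit.

```bash
python3 - <<'E'
from h import *
c=cam("wrist")
print("cart far edge",onplane(c,[[236,175],[287,175],[338,175]],.0417).round(4)[:,:2])
print("cart sides",onplane(c,[[234,220],[340,220]],.0417).round(4)[:,:2])
print("far rim inner",onplane(c,[[222,145],[350,145]],.009).round(4)[:,:2],"bay sides",onplane(c,[[219,200],[353,200]],.009).round(4)[:,:2])
E
python3 go.py .641,.0675,.0350,2.7
```

```text
cart far edge [[0.6855 0.0931]
 [0.6866 0.0672]
 [0.6878 0.0414]]
cart sides [[0.6613 0.0941]
 [0.6639 0.0381]]
far rim inner [[0.697  0.1065]
 [0.7005 0.03  ]] bay sides [[0.6628 0.1087]
 [0.6666 0.0247]]
.641,.0675,.0350,2.7 -> [0.03, -0.02, 0.78, 0.0, -0.0, -0.01]
t 17.95 [0.6402 0.0669 0.0585] [180.   -0.    2.6] q [  20.   31.  -37.   94.   20.   62. -110.] F [ 0.5 -0.3 -0.5] grip 0.0557 20.0
```

```bash
python3 -m creep '[45,0.03,0,0.4,0,0,0, 45,0.03,0,0.65,0,0,0, 45,0.03,0,0.77,0,0,0, 45,0.03,0,0.77,0,0,0, 57,0.03,0,0.77,0,0,0, 62,0.03,0,0.77,0,0,0, 70,0.03,0,0.77,0,0,0, 70,0.03,0,0.77,0,0,0, 70,0.03,0,0.77,0,0,0, 70,0.03,0,0,0,0,0, 70,0.03,0,-1.5,0,0,0, 70,0.03,0,-2.8,0,0,0]'
python3 go.py .449,-.220,.13,-23.7
```

```text
time_s: 19.15
tool_pos: [0.6409, 0.0679, 0.1431]
tool_rot: [-180.0, 0.0, 2.7]
force: [0.8, -0.2, -0.7]
grip_width: 0.0699
grasp_force: 0.0
.449,-.220,.13,-23.7 -> [-6.84, 9.28, 0.44, -0.0, 0.01, 4.4]
t 19.15 [0.6409 0.0679 0.1431] [-180.     0.     2.7] q [  21.   26.  -39.   90.   17.   70. -108.] F [ 0.8 -0.2 -0.7] grip 0.0699 0.0
```

```bash
python3 -m creep '[70,-6.84,9.28,0.44,0,0,4.4, 70,-6.84,9.28,0.44,0,0,4.4, 70,-6.84,9.28,0.44,0,0,4.4, 70,-6.84,9.28,0.44,0,0,4.4, 70,-6.84,9.28,0.44,0,0,4.4, 70,-6.84,9.28,0.44,0,0,4.4, 70,-6.84,9.28,0.44,0,0,4.4, 70,-6.84,9.28,0.44,0,0,4.4, 70,-6.84,9.28,0.44,0,0,4.4, 70,-6.84,9.28,0.44,0,0,4.4, 70,-6.84,9.28,0.44,0,0,4.4]' 45
python3 go.py .449,-.220,.1,-23.7 .449,-.220,.048,-23.7
python3 - <<'E'
from h import *
save(cam("wrist"),"w5.png")
E
```

```text
time_s: 20.25
tool_pos: [0.4503, -0.2184, 0.1289]
tool_rot: [-180.0, -0.0, -23.5]
force: [-0.1, 0.1, -0.1]
grip_width: 0.0697
grasp_force: 0.0
.449,-.220,.1,-23.7 -> [-0.02, 0.07, 0.96, -0.0, -0.0, 0.03]
.449,-.220,.048,-23.7 -> [-0.02, 0.07, 2.7, -0.0, -0.0, 0.03]
t 20.25 [ 0.4503 -0.2184  0.1289] [-180.    -0.   -23.5] q [ 49.   7. -28. 111.   4.  62. -94.] F [-0.1  0.1 -0.1] grip 0.0697 0.0
```

View pics/w5.png

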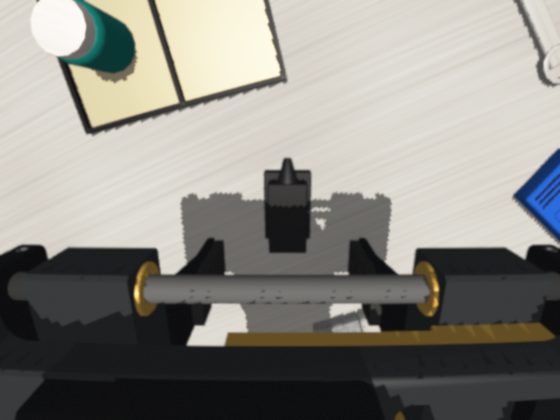

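The anvil is at (287,210), centred and aligned, horn ahead. The tall jar stands upright in its bay at top left. Gripping the head.

```bash
python3 -m creep '[65,-0.02,0.04,1.4,0,0,0.03, 65,-0.02,0.04,2.3,0,0,0.03, 65,-0.02,0.04,2.75,0,0,0.03, 65,-0.02,0.04,2.75,0,0,0.03, 20,-0.02,0.04,2.75,0,0,0.03, 20,-0.02,0.04,2.75,0,0,0.03, 20,-0.02,0.04,2.75,0,0,0.03, 20,-0.02,0.04,2.75,0,0,0.03, 20,-0.02,0.04,2.75,0,0,0.03, 20,-0.02,0.04,2.75,0,0,0.03, 20,-0.02,0.04,2.75,0,0,0.03, 20,-0.02,0.04,2.75,0,0,0.03]' 45
python3 go.py .612,-.228,.13,-10
```

```text
time_s: 21.5
tool_pos: [0.449, -0.2204, 0.0469]
tool_rot: [-180.0, -0.1, -23.9]
force: [1.2, 3.9, 7.1]
grip_width: 0.0299
grasp_force: 45.0
.612,-.228,.13,-10 -> [5.07, -1.97, -2.76, -0.0, -0.01, -2.31]
t 21.5 [ 0.449  -0.2204  0.0469] [-1.80e+02 -1.00e-01 -2.39e+01] q [ 48.  13. -27. 115.   8.  53. -97.] F [1.2 3.9 7.1] grip 0.0299 45.0
```

```bash
python3 -m creep '[20,0,0,-1.2,0,0,0, 20,0,0,-2.4,0,0,0, 20,0,0,-2.76,0,0,0, 20,2.5,-1,-2.76,0,0,-1.2, 20,4.2,-1.6,-2.76,0,0,-2.31, 20,5.07,-1.97,-2.76,0,0,-2.31, 20,5.07,-1.97,-2.76,0,0,-2.31, 20,5.07,-1.97,-1.8,0,0,-2.31, 20,5.07,-1.97,-0.9,0,0,-2.31, 20,5.07,-1.97,-0.9,0,0,-2.31, 20,5.07,-1.97,-0.9,0,0,-2.31]'
python3 go.py .612,-.228,.0502,-10
```

```text
time_s: 22.6
tool_pos: [0.6097, -0.2284, 0.0713]
tool_rot: [-180.0, 0.2, -10.0]
force: [1.0, -0.5, -3.7]
grip_width: 0.0297
grasp_force: 45.0
.612,-.228,.0502,-10 -> [0.07, -0.03, 0.7, -0.0, 0.04, -0.01]
t 22.6 [ 0.6097 -0.2284  0.0713] [-180.     0.2  -10. ] q [ 40.  29. -28.  93.  15.  63. -92.] F [ 1.  -0.5 -3.7] grip 0.0297 45.0
```

```bash
python3 -m creep '[20,0.03,0,0.4,0,0,0, 20,0.03,0,0.55,0,0,0, 20,0.03,0,0.6,0,0,0, 20,0.03,0,0.6,0,0,0]'
python3 go.py .612,-.228,.0502,-10
```

```text
time_s: 23.0
tool_pos: [0.612, -0.2286, 0.0554]
tool_rot: [180.0, -0.0, -10.0]
force: [0.3, -0.1, -4.4]
grip_width: 0.0295
grasp_force: 45.0
.612,-.228,.0502,-10 -> [-0.01, -0.02, 0.17, 0.0, -0.0, -0.01]
t 23.0 [ 0.612  -0.2286  0.0554] [180.  -0. -10.] q [ 40.  30. -28.  93.  16.  61. -93.] F [ 0.3 -0.1 -4.4] grip 0.0295 45.0
```

```bash
python3 -m creep '[20,0,0,0.1,0,0,0, 20,0,0,0.18,0,0,0, 20,0,0,0.18,0,0,0, 32,0,0,0.18,0,0,0, 36,0,0,0.18,0,0,0, 46,0,0,0.18,0,0,0, 46,0,0,0.18,0,0,0, 46,0,0,0.18,0,0,0, 46,0,0,0.18,0,0,0, 46,0,0,-0.6,0,0,0, 46,0,0,-2,0,0,0, 46,0,0,-3.2,0,0,0]'
python3 go.py .45,-.45,.25,20
```

```text
time_s: 24.2
tool_pos: [0.612, -0.2284, 0.1525]
tool_rot: [-180.0, 0.0, -10.0]
force: [-0.1, 0.1, 0.1]
grip_width: 0.0462
grasp_force: 0.0
.45,-.45,.25,20 -> [-4.03, 8.21, -3.25, -0.0, 0.0, -5.0]
t 24.2 [ 0.612  -0.2284  0.1525] [-180.    0.  -10.] q [ 41.  25. -30.  88.  13.  70. -91.] F [-0.1  0.1  0.1] grip 0.0462 0.0
```

```bash
python3 -m creep '[46,0,0,-1.6,0,0,0, 46,0,0,-3.2,0,0,0, 46,-4.03,8.21,-3.25,0,0,-5, 46,-4.03,8.21,-3.25,0,0,-5, 46,-4.03,8.21,-3.25,0,0,-5, 46,-4.03,8.21,-3.25,0,0,-5, 46,-4.03,8.21,-3.25,0,0,-5, 46,-4.03,8.21,-3.25,0,0,-5, 46,-4.03,8.21,-3.25,0,0,-5, 46,-4.03,8.21,-3.25,0,0,-5, 46,-4.03,8.21,-3.25,0,0,-5]'
python3 - <<'E'
from h import *
a=cam("scene");b=cam("top");
s=lambda c,r:cv2.resize(c["color"][r[0]:r[1],r[2]:r[3],::-1],(640,290),interpolation=cv2.INTER_CUBIC)
cv2.imwrite("pics/end.png",np.vstack([s(b,(80,235,90,430)),s(a,(170,340,120,420))]))
for c in(b,a):
  P=pts(c);z=P[...,2]
  for n,xy,zt in [("tall",(.625,-.145),.065),("anvil",(.612,-.228),.045),("squat",(.634,.236),.039),("cap",(.638,.152),.023),("cart",(.641,.0675),.021)]:
    m=(np.hypot(P[...,0]-xy[0],P[...,1]-xy[1])<.04)&(abs(z-zt)<.012)&(z>zt-.004-.004*(n=="cart")); Q=P[m]; 
    if len(Q)<20: print(n,"few");continue
    A=np.c_[Q[:,:2]-Q[:,:2].mean(0),np.ones(len(Q))]; k=np.linalg.lstsq(A,Q[:,2],rcond=None)[0]; print(n,Q.mean(0).round(4),"n",len(Q),"slope",k[:2].round(3))
E
```

```text
time_s: 25.3
tool_pos: [0.4514, -0.4484, 0.2489]
tool_rot: [-180.0, -0.1, 20.1]
force: [0.2, -0.9, 0.3]
grip_width: 0.0459
grasp_force: 0.0
tall [ 0.6254 -0.1437  0.065 ] n 197 slope [ 0.017 -0.009]
anvil [ 0.6122 -0.2283  0.045 ] n 336 slope [-0.013  0.016]
squat [0.6327 0.2363 0.0389] n 351 slope [-0.003  0.001]
cap [0.6359 0.148  0.0228] n 184 slope [ 0.012 -0.009]
cart [0.6407 0.0673 0.0212] n 721 slope [0.002 0.004]
tall [ 0.6278 -0.1398  0.0647] n 103 slope [-0.018 -0.002]
anvil [ 0.6161 -0.2242  0.045 ] n 166 slope [-0.004 -0.001]
squat [0.6353 0.2401 0.0391] n 301 slope [ 0.002 -0.001]
cap [0.6405 0.1532 0.0231] n 144 slope [ 0.    -0.007]
cart [0.6412 0.0715 0.0212] n 502 slope [ 0.005 -0.02 ]
```

View pics/end.png

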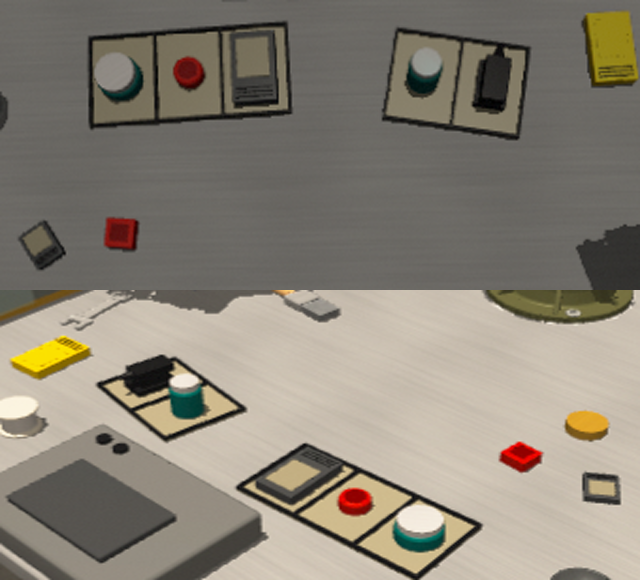

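The picture shows one part in each bay: squat jar (118,76), cap (188,71), cartridge (253,65), tall jar (425,70) and anvil (493,80). Measured heights and slopes say all are flat on the floor. The square cap and small cartridge have not moved.

```bash
python3 -c "
from cell import env
print(env.sign_off())"
```

```text
the job is handed in; nothing more can be done
None
```

Both kits are made up and the job is handed in: all five parts measured level on their bay floors at about 25 s of the 128 s allowed, with the square cap and small cartridge untouched; sign-off gave no pass or fail result.

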